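# Register a specimen block in the corner of a stage and hold it

## Robot

A 6-joint arm with a two-finger parallel gripper is mounted at the origin on the work surface. World frame = base frame: x ahead of the robot, y to its left, z up, the work surface at z = 0. Lengths are in m, angles in degrees, forces in N, time in s.
With the tool pointing down it reaches from about 0.3 to 0.75 m from the base axis. Payload 8.5 kg.
Tool frame: the origin (TCP) lies at the very end of the fingers, on their centre line; the grasp point (between the pads) lies 19 mm behind it (env.hold_point_z is the distance from the TCP to the grasp point, in m); z points along the fingers, y is the line along which they close (so a half turn about z gives the same grasp; the last joint's range is limited). The gripper opens to 85 mm and grips with 20 to 120 N. Pads are 22 mm wide; open, the fingers measure 114 mm over their backs; the gripper's body (76 mm by 85 mm) begins 54 mm behind the grasp point. The pads swing forward as they close: fully open they stand 13 mm farther back than shut.
Start: joints at [56.133, 21.807, 74.336, -0, 83.858, -12.336], TCP at [0.202, 0.512, 0.208] pointing down, gripper open.
Joint ranges: [-178.18, 178.18], [-50.72, 133.34], [12.68, 142.11], [-81.47, 261.47], [9.98, 163.14], [-165.26, 165.26]. Speed limits (degrees/s): [136.94, 136.94, 180, 180, 180, 180].

## Interface

Orientations are given as a 3x3 rotation matrix whose columns are the frame's x, y, z axes.
In Python, from rig import env, optics gives the robot as it stands.
- The arm moves only by the shell command python3 -m jog 'ROWS' [OPENING] [FORCE]. ROWS is JSON, a list of rows, each an object with "linear": the shift along the tool's x, y, z in units of 40 mm (1.0 is 40 mm), a list of three; "roll": the turn about the tool's z in units of 5 degrees (1.0 is 5 degrees). A call has 1 to 12 rows; each row shifts and turns the commanded pose from where the row before left it, along the tool's axes as they then stand; what a row does not reach is not made up. A row lasts 1/12 s, in which the tool goes at most 41.7 mm and 7.16 degrees, less where a joint would pass 70% of its speed; a pose out of reach is approached as far as the arm can. A call is refused whole if a number of a shift passes 1 or a number of a turn 1, either way. A call with a gripper value outside its range is refused whole. OPENING is the opening, from -1 (shut) to 1 (fully open), set as the call begins (- or left out, the last holds). The fingers move at their own pace and stop on an object; FORCE is the grip in N (left out, the last holds). Time passes only in rows, so rows that do not move let the fingers close. It gives the time, the measured TCP pose, the force, the opening and the grip force at its end, in the units of the state.
- env.observe(): the state, without advancing time (a new reading comes with each control period).
- optics.get_image(name): name is "side" or "top" or "wrist"; returns the picture (400x640x3 uint8, red, green, blue); there is no depth.
- optics.calibration(name): a dict with "fov_y" (degrees; the focal length in pixels is half the picture's height over the tangent of half this angle, whatever the lens; pixels are square), "cx", "cy" (the principal point, pixels), "T" (4x4, takes a point from camera to world coordinates). Camera axes: x right, y down, z forward; pixel columns grow to the right and rows downward; lengths in m; the calibration is good to about 2 mm. The wrist camera is an equidistant fisheye: a pixel r from the principal point sees the ray r / f radians off the axis. A picture is of the moment at which its call begins: read the wrist's pose just before it. calibration takes no time and is no camera call; for the wrist camera it gives the pose at the moment of the call.
- env.close_job(): hands the job in; it is judged then, once.
The state is a dict: "time_s": time; "q": joint angles; "qvel": joint speeds; "joint_efforts": joint torques, N m; "position": TCP position; "tool_rot": TCP orientation; "ft_force": force on the tool from outside, world axes, zero at the start; "wrist_torque": the same for the moment, N m; "grip_width": finger opening in m; "gripper_force": force on a finger pad.
Only numpy, scipy, OpenCV 4.12 (cv2) and the standard library are available. Lean on these libraries where they do the work, as an engineer would, in place of code of your own. Each camera call takes 0.05 s, during which the arm holds its last target. There are 200 camera calls.

## Task

Turn the captive hex nut on the stage about a quarter turn counter-clockwise so that its clip finger swings clear of the corner. Then take the rectangular resin block from the desk, set it flat on the stage with its long side along the long stop, and press it home into the corner so that it bears on the long stop and the side stop at once. Finish while still holding it there with the gripper, pressing on both stops, and leave the other things on the desk where they are.

Things in the scene. Friction and masses are not known exactly. Their poses are not given: they have to be found in the camera images.
- stage: Dark steel registration stage, a fixed plate 190 (x) x 220 (y) mm on rubber feet, its flat polished top 20 mm above the desk (the block slides easily on plate and stops). Origin: centre of its underside at desk height, z up. In its frame the long stop is on the +x side, the side stop on the +y side, and the swing clip's nut at x = 40, y = -75 mm.
- corner (a point): Point on the stage's top (20 mm above the desk) where the inner faces of the two stops, extended, would meet. Axes as the stage's: the long stop's face looks to -x, the side stop's to -y, so the block is home when its centre is 20 mm to -x and 30 mm to -y of this point. The stops end 10 mm short of it (corner relief).
- long_stop: Aluminium bar screwed to the stage, 95 mm long along the stage's y, 18 mm thick, 12 mm high above the plate. Origin: centre of its underside, on the plate's top; its inner face is 9 mm to -x of that. Rigid.
- side_stop: Aluminium bar screwed to the stage, 55 mm long along the stage's x, 18 mm thick, 12 mm high above the plate. Origin: centre of its underside, on the plate's top; its inner face is 9 mm to -y of that. Rigid.
- clip (a joint): Angle (0 to 1.6 rad) of the flat steel clip finger (125 x 14 mm, 4 to 10 mm above the plate), turning about the vertical with the hex nut fixed on it. At 0 it points along the stage's +y, over the block's place; growing values swing it counter-clockwise seen from above, towards the stage's -x. It stays where left (friction 0.06 N m). Clear of the block's place from 1.1.
- nut_top (a point): Centre of the top of the captive hex nut on the clip's pivot, 56 mm above the desk. Nut 24 mm across flats; its flats reach from 12 to 36 mm above the plate. The point turns with the clip (its axes equal the stage's when the joint reads 0): one pair of flats faces its +x and -x, the others lie 60 degrees either side.
- block: The rectangular cast-resin specimen block: straw-coloured resin on a white base, pinkish specimens in its top; 40 (x) x 60 (y) x 40 (z) mm, about 0.12 kg, loose on the desk. Origin: centre of its underside, z up.
- mount_a: round cast-resin specimen mount, upright disc 38 mm diameter, 28 mm tall, loose; origin centre of underside. Bystander.
- mount_b: a second round resin mount like mount_a (38 mm diameter, 28 mm tall), loose; origin centre of underside. Bystander.
- slide_box: open wooden box of glass slides, 90 x 190 x 32 mm, loose; origin centre of underside. Bystander.
- oil_bottle: small amber bottle, 32 mm diameter, 65 mm tall, loose; origin centre of underside. Bystander.
- beaker: white cup, 70 mm diameter, 85 mm tall, loose; origin centre of underside. Bystander.
- dish: closed white culture dish, 90 mm diameter, 16 mm tall, loose; origin centre of underside. Bystander.
- mouse: black computer mouse, 64 mm diameter, 34 mm tall, loose; origin centre of underside. Bystander.
- stain_bottle: white plastic bottle, 56 mm diameter, 110 mm tall, loose; origin centre of underside. Bystander.
Not all that is in view belongs to the job. Leave any blue or green look-alike of the block alone.

How it is judged:
By the outcome, as a careful person would: the job done as asked, in the order asked, and still so for the second after the job is handed in, while the arm keeps its last pose, push and grip.
It also fails if it takes over 58 s, if anything falls off the work surface, if the arm or the gripper's body presses on something with over 40 N, if the wrist force passes 120 N, or if a joint passes its speed limit or range.

## Working session

There is one attempt and no reset: what is moved stays moved. The work goes in short steps, Python scripts to look and compute and a shell command to move; the robot and the scene stay as the last step left them, time stands still between calls to the robot, and variables do not carry over. Pictures are saved under pics/ and viewed, at most 10 in all, crops included, and the job is handed in when it is done.

```bash
ls; mkdir -p pics; python3 - <<'E'
from rig import env, optics
import cv2,json
for n in ("top","side"):
    cv2.imwrite(f"pics/{n}0.png",optics.get_image(n)[:,:,::-1]); c=optics.calibration(n); print(n,c)
s=env.observe(); print(s, env.hold_point_z)
E
```

```text
pics
top {'fov_y': 46.845260087329606, 'cx': 315.2582586947873, 'cy': 205.0819146708454, 'T': array([[-3.29970268e-02, -9.78581119e-01,  2.03199878e-01,
         2.73348523e-01],
       [-9.99438929e-01,  3.34763236e-02, -1.07881431e-03,
         3.75120840e-02],
       [-5.74667757e-03, -2.03121466e-01, -9.79136684e-01,
         1.31695017e+00],
       [ 0.00000000e+00,  0.00000000e+00,  0.00000000e+00,
         1.00000000e+00]])}
side {'fov_y': 55.182092210832344, 'cx': 319.9752644950497, 'cy': 202.62181814667844, 'T': array([[ 0.7187138 , -0.40444768,  0.56557275, -0.03114423],
       [-0.69507531, -0.39697211,  0.59940259, -0.59743449],
       [-0.01791038, -0.82391457, -0.56643093,  0.67400438],
       [ 0.        ,  0.        ,  0.        ,  1.        ]])}
{'time_s': 0.1, 'q': array([ 5.61339992e+01,  2.18385579e+01,  7.43791421e+01, -8.42501546e-04,
        8.38592414e+01, -1.23364409e+01]), 'qvel': array([-0.05355234, -0.19644362, -0.11167021,  0.05148385,  0.00590458,
       -0.00878317]), 'joint_efforts': array([ 3.97637312e-03, -4.49228132e+01, -2.31657475e+01, -2.23545917e-04,
        3.66209388e-03,  2.40273584e-05]), 'position': array([0.20168309, 0.51136974, 0.20726763]), 'tool_rot': array([[-9.30228840e-01,  3.66979241e-01, -7.36184245e-04],
       [ 3.66979878e-01,  9.30228202e-01, -1.12319924e-03],
       [ 2.72628544e-04, -1.31499713e-03, -9.99999098e-01]]), 'ft_force': array([-0.19660168,  0.70450425, -0.14058588]), 'wrist_torque': array([ 0.01694813, -0.00285493,  0.00094054]), 'gripper_force': 0.0, 'grip_width': 0.08583241693130049} 0.0187
```

View pics/top0.png

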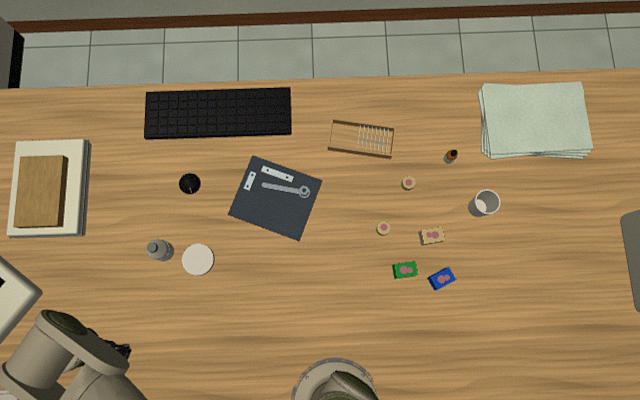

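View pics/side0.png

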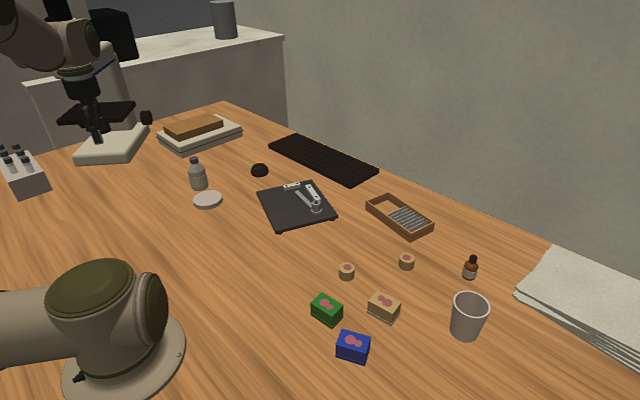

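Both views show the straw block at about (432,235) in the top picture, with green and blue look-alikes at (405,270) and (442,278). The stage is around (275,198), with the nut at about (304,192), the long stop at (277,173) and the side stop at (249,181).

```bash
cat > h.py <<'E'
import numpy as np, cv2
from rig import env, optics
def world(c,px,z):
    px=np.atleast_2d(np.asarray(px,float)); f=200/np.tan(np.radians(c['fov_y']/2))
    d=(px-[c['cx'],c['cy']])/f
    if c.get('fish'):
        r=np.linalg.norm(d,axis=1,keepdims=True); ray=np.hstack([d/np.maximum(r,1e-9)*np.sin(r),np.cos(r)])
    else: ray=np.hstack([d,np.ones((len(d),1))])
    T=c['T']; ray=ray@T[:3,:3].T; o=T[:3,3]
    return (o+ray*((z-o[2])/ray[:,2:]))[:,:2]
def pix(c,P):
    P=np.atleast_2d(np.asarray(P,float)); f=200/np.tan(np.radians(c['fov_y']/2))
    p=(P-c['T'][:3,3])@c['T'][:3,:3]
    if c.get('fish'):
        n=np.linalg.norm(p[:,:2],axis=1); th=np.arctan2(n,p[:,2]); d=p[:,:2]/n[:,None]*th[:,None]
    else: d=p[:,:2]/p[:,2:]
    return d*f+[c['cx'],c['cy']]
def R2(a): return np.array([[np.cos(a),-np.sin(a)],[np.sin(a),np.cos(a)]])
def shot(n):
    c=dict(optics.calibration(n)); c['fish']=n=='wrist'
    return c,optics.get_image(n)[:,:,::-1].copy()
def tool(): # yaw of tool y axis (closing line) and position
    s=env.observe(); R=s['tool_rot']; return s,s['position'],np.degrees(np.arctan2(R[1,1],R[0,1]))
def plan(xy,z,yaw):
    """rows units total to reach xy,z, closing line at yaw deg (mod 180)"""
    s,p,y=tool(); R=s['tool_rot']; d=R.T@(np.array([*xy,z])-p)
    dy=(yaw-y+90)%180-90
    print('shift mm',(d*1e3).round(1),'units',(d/.04).round(3),'roll units',round(-dy/5,2),'q6',s['q'][5].round(1),'tool yaw',y.round(2),'pos',p.round(4))
E
python3 - <<'E'
from h import *
c,_=shot("top"); im=cv2.imread("pics/top0.png")
w=world(c,[(253,156),(322,180),(301,240),(228,214)],.02); print(w.round(3)); print(np.linalg.norm(np.diff(np.vstack([w,w[:1]]),axis=0),axis=1).round(3), w.mean(0))
print('nut',world(c,[(304.5,191.5)],.056),'block',world(c,[(432,234)],.04))
E
```

```text
[[0.696 0.214]
 [0.616 0.014]
 [0.443 0.08 ]
 [0.525 0.286]]
[0.215 0.185 0.222 0.186] [0.57003894 0.14852593]
nut [[0.57498016 0.06501905]] block [[ 0.44504611 -0.28606921]]
```

```bash
python3 - <<'E'
from h import *
c,_=shot('wrist'); s,p,y=tool(); R=s['tool_rot']
print(c['fov_y'],c['cx'],c['cy'],'cam in tool',(R.T@(c['T'][:3,3]-p)).round(3),'\n',(R.T@c['T'][:3,:3]).round(3))
plan((.577,.064),.26,-10)
E
```

```text
65.70646984690485 322.9077951174201 201.2888490890049 cam in tool [ 0.067  0.001 -0.166] 
 [[-0.001 -0.964 -0.267]
 [ 1.    -0.    -0.002]
 [ 0.001 -0.267  0.964]]
shift mm [-513.3 -278.6  -52.4] units [-12.832  -6.964  -1.31 ] roll units 15.69 q6 -12.3 tool yaw 68.47 pos [0.2018 0.5115 0.2075]
```

```bash
python3 -m jog '[{"linear":[-0.8,-0.43,-0.2]},{"linear":[-0.85,-0.46,-0.2]},{"linear":[-0.85,-0.46,-0.2]},{"linear":[-0.85,-0.46,-0.2]},{"linear":[-0.85,-0.46,-0.2]},{"linear":[-0.85,-0.46,-0.2]},{"linear":[-0.85,-0.46,0]},{"linear":[-0.85,-0.46,0]},{"linear":[-0.85,-0.46,0]},{"linear":[-0.85,-0.46,0]},{"linear":[-0.85,-0.46,0]},{"linear":[-0.85,-0.46,0]}]' 1 40; python3 -m jog '[{"linear":[-0.85,-0.46,0],"roll":0},{"linear":[-0.85,-0.46,0]},{"linear":[-0.85,-0.46,0]},{"linear":[0,0,0],"roll":1},{"linear":[0,0,0],"roll":1},{"linear":[0,0,0],"roll":1},{"linear":[0,0,0],"roll":1},{"linear":[0,0,0],"roll":1},{"linear":[0,0,0],"roll":1},{"linear":[0,0,0],"roll":1},{"linear":[0,0,0],"roll":1},{"linear":[0,0,0],"roll":1}]'; python3 -m jog '[{"linear":[0,0,0],"roll":1},{"linear":[0,0,0],"roll":1},{"linear":[0,0,0],"roll":1},{"linear":[0,0,0],"roll":1},{"linear":[0,0,0],"roll":1},{"linear":[0,0,0],"roll":1},{"linear":[0,0,0],"roll":0.7},{"linear":[0,0,0]},{"linear":[0,0,0]}]'
python3 - <<'E'
from h import *
plan((.577,.064),.26,-10)
c,im=shot('wrist'); cv2.imwrite('pics/w1.png',im); np.save('w1.npy',c,allow_pickle=True)
E
```

```text
shift mm [-513.3 -278.6  -52.4] units [-12.832  -6.964  -1.31 ] roll units 15.69 q6 -12.3 tool yaw 68.47 pos [0.2018 0.5115 0.2075]invalid input
invalid input
invalid input
```

View pics/w1.png

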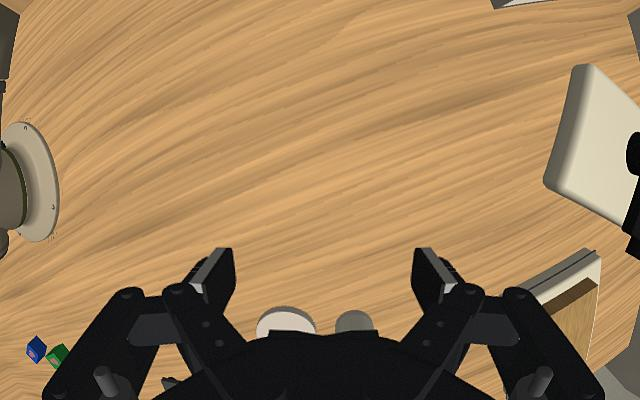

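The wrist picture shows bare desk at the start pose, with the fingers at (215,270) and (435,270). The moves were refused, so the arm hasn't moved; each row seems to need both keys.

```bash
python3 -m jog '[{"linear":[-0.8,-0.43,-0.2],"roll":0},{"linear":[-0.85,-0.46,-0.2],"roll":0},{"linear":[-0.85,-0.46,-0.2],"roll":0},{"linear":[-0.85,-0.46,-0.2],"roll":0},{"linear":[-0.85,-0.46,-0.2],"roll":0},{"linear":[-0.85,-0.46,-0.2],"roll":0},{"linear":[-0.85,-0.46,0],"roll":0},{"linear":[-0.85,-0.46,0],"roll":0},{"linear":[-0.85,-0.46,0],"roll":0},{"linear":[-0.85,-0.46,0],"roll":0},{"linear":[-0.85,-0.46,0],"roll":0},{"linear":[-0.85,-0.46,0],"roll":0}]' 1 40; python3 -m jog '[{"linear":[-0.85,-0.46,0],"roll":0},{"linear":[-0.85,-0.46,0],"roll":0},{"linear":[-0.85,-0.46,0],"roll":0},{"linear":[-0.85,-0.3,0],"roll":1},{"linear":[0,0,0],"roll":1},{"linear":[0,0,0],"roll":1},{"linear":[0,0,0],"roll":1},{"linear":[0,0,0],"roll":1},{"linear":[0,0,0],"roll":1},{"linear":[0,0,0],"roll":1},{"linear":[0,0,0],"roll":1},{"linear":[0,0,0],"roll":1}]'; python3 -m jog '[{"linear":[0,0,0],"roll":1},{"linear":[0,0,0],"roll":1},{"linear":[0,0,0],"roll":1},{"linear":[0,0,0],"roll":1},{"linear":[0,0,0],"roll":1},{"linear":[0,0,0],"roll":1},{"linear":[0,0,0],"roll":0.7},{"linear":[0,0,0],"roll":0},{"linear":[0,0,0],"roll":0}]'
python3 - <<'E'
from h import *
plan((.577,.064),.26,-10)
c,im=shot('wrist'); cv2.imwrite('pics/w1.png',im); np.save('w1.npy',c,allow_pickle=True)
E
```

```text
time_s: 1.25
position: [0.4998, 0.1566, 0.2559]
tool_rot: [[-0.93, 0.367, 0.0], [0.367, 0.93, 0.0], [-0.0, 0.0, -1.0]]
ft_force: [0.7, 1.0, -0.0]
grip_width: 0.0855
gripper_force: 0.0
time_s: 2.25
position: [0.6007, 0.0459, 0.2556]
tool_rot: [[-0.394, 0.919, -0.0], [0.919, 0.394, 0.0], [0.0, -0.0, -1.0]]
ft_force: [0.4, 0.6, 0.3]
grip_width: 0.0853
gripper_force: 0.0
time_s: 3.0
position: [0.6007, 0.0459, 0.2557]
tool_rot: [[0.172, 0.985, -0.0], [0.985, -0.172, 0.0], [-0.0, -0.0, -1.0]]
ft_force: [0.3, -0.0, 0.3]
grip_width: 0.0854
gripper_force: 0.0
shift mm [ 13.7 -26.5  -4.3] units [ 0.344 -0.662 -0.108] roll units 0.02 q6 3.0 tool yaw -9.92 pos [0.6007 0.0459 0.2557]
```

View pics/w1.png

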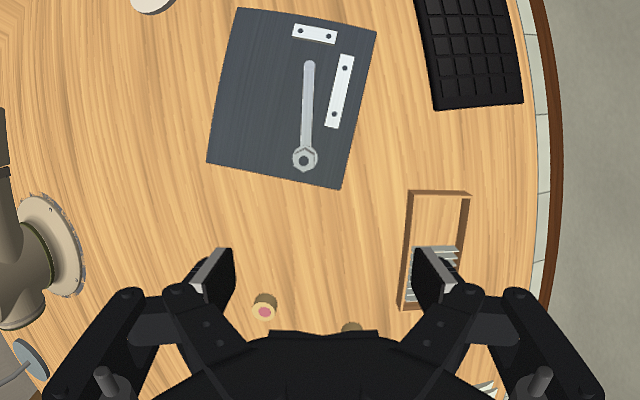

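The wrist view shows the whole stage with corners at about (240,7), (376,31), (340,189) and (206,162). The nut is at (304,157), the clip tip at (309,63), the side stop at (315,34) and the long stop at (340,91).

```bash
cat > st.py <<'E'
from h import *
def stage(c,im):
    hsv=cv2.cvtColor(im,cv2.COLOR_BGR2HSV); out={}
    # bird's-eye: sample world grid at given z, 0.5 mm
    def bird(z,cx=.575,cy=.145,h=.18,s=5e-4):
        g=np.arange(-h,h,s); X,Y=np.meshgrid(cx+g,cy+g,indexing='ij')
        p=pix(c,np.stack([X.ravel(),Y.ravel(),np.full(X.size,z)],1)).reshape(*X.shape,2).astype(np.float32)
        b=cv2.remap(im,p[...,0],p[...,1],cv2.INTER_LINEAR); return b,lambda rc: np.array([cx-h+rc[1]*s, cy-h+rc[0]*s])
    return bird
def rect(mask,tow):
    cs,_=cv2.findContours(mask.astype(np.uint8)*255,cv2.RETR_EXTERNAL,cv2.CHAIN_APPROX_NONE)
    r=[]
    for k in sorted(cs,key=cv2.contourArea,reverse=True)[:5]:
        if cv2.contourArea(k)<300: continue
        (u,v),wh,a=cv2.minAreaRect(k); b=cv2.boxPoints(((u,v),wh,a)); W=np.array([tow(q) for q in b])
        e=W[1]-W[0]; f=W[2]-W[1]; L=e if np.linalg.norm(e)>np.linalg.norm(f) else f
        r.append((tow((u,v)).round(4),(np.array(wh)*.5).round(1),(np.degrees(np.arctan2(L[1],L[0]))%180).round(2)))
    return r
E
python3 - <<'E'
from st import *
c=np.load('w1.npy',allow_pickle=True).item(); im=cv2.imread('pics/w1.png')
bird=stage(c,im)
b,t=bird(.02); sat=cv2.cvtColor(b,cv2.COLOR_BGR2HSV)
m=(sat[...,2]<120); m=cv2.morphologyEx(m.astype(np.uint8),cv2.MORPH_OPEN,np.ones((9,9)));print('plate',rect(m,t)[:2])
b,t=bird(.032); h=cv2.cvtColor(b,cv2.COLOR_BGR2HSV)
print('stops',rect((h[...,2]>200)&(h[...,1]<40),t))
b,t=bird(.03); h=cv2.cvtColor(b,cv2.COLOR_BGR2HSV)
print('clip',rect((h[...,2]>120)&(h[...,2]<200)&(h[...,1]<50),t))
b,t=bird(.056); cv2.imwrite('pics/nut.png',cv2.resize(cv2.rotate(b,cv2.ROTATE_180)[330:560,380:660] ,None,fx=2,fy=2) )
b5,t5=bird(.056,.577,.064,.04,2e-4); cv2.imwrite('pics/nut.png',cv2.resize(b5,(600,600)))
E
```

```text
plate [(array([0.5729, 0.1513]), array([218.6, 188.9]), np.float32(67.58)), (array([0.607, 0.292]), array([295.,  65.]), np.float32(0.0))]
stops [(array([0.6383, 0.1434]), array([94.2, 17.7]), np.float32(67.68)), (array([0.6208, 0.2223]), array([17.2, 54.2]), np.float32(157.38)), (array([0.5987, 0.1441]), array([88.3, 12.9]), np.float32(76.95)), (array([0.412 , 0.3225]), array([34.,  4.]), np.float32(0.0))]
clip [(array([0.5968, 0.1176]), array([143.8,  32.9]), np.float32(72.62)), (array([0.6385, 0.1435]), array([96.5, 19.6]), np.float32(67.54)), (array([0.6206, 0.2228]), array([19.4, 56.3]), np.float32(157.29))]
```

View pics/nut.png

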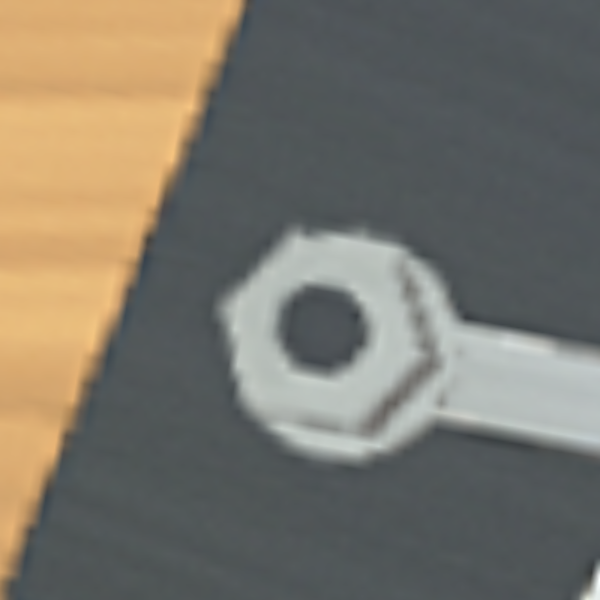

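The nut hole sits at (0.581, 0.067), which agrees with the stage fit within 1 mm. The stage yaw is -22.4° and the clip reads about 9.3°, so the gripper should close along -13°.

```bash
python3 -c "
from h import *
plan((.581,.0668),.036,-13)"
```

```text
shift mm [ 17.2 -23.  219.7] units [ 0.429 -0.575  5.494] roll units 0.62 q6 3.0 tool yaw -9.91 pos [0.6007 0.0459 0.2557]
```

```bash
python3 -m jog '[{"linear":[0.43,-0.575,0],"roll":0},{"linear":[0,0,1],"roll":0.62},{"linear":[0,0,1],"roll":0},{"linear":[0,0,1],"roll":0},{"linear":[0,0,0.9],"roll":0},{"linear":[0,0,0.7],"roll":0},{"linear":[0,0,0.5],"roll":0},{"linear":[0,0,0.39],"roll":0},{"linear":[0,0,0],"roll":0}]'; python3 -m jog '[{"linear":[0,0,0],"roll":0},{"linear":[0,0,0],"roll":0},{"linear":[0,0,0],"roll":0},{"linear":[0,0,0],"roll":0},{"linear":[0,0,0],"roll":0},{"linear":[0,0,0],"roll":0},{"linear":[0,0,0],"roll":0},{"linear":[0,0,0],"roll":0}]' -1 40; python3 -c "
from h import *
plan((.581,.0668),.036,-13)"
```

```text
time_s: 3.8
position: [0.5794, 0.0669, 0.0331]
tool_rot: [[0.226, 0.974, -0.006], [0.974, -0.226, 0.0], [-0.001, -0.006, -1.0]]
ft_force: [-0.7, -0.4, -0.3]
grip_width: 0.0858
gripper_force: 0.0
time_s: 4.47
position: [0.5811, 0.0668, 0.0364]
tool_rot: [[0.227, 0.974, 0.0], [0.974, -0.227, -0.0], [0.0, 0.0, -1.0]]
ft_force: [0.5, 0.1, -0.0]
grip_width: -0.0
gripper_force: 0.0
shift mm [-0.1 -0.1  0.4] units [-0.002 -0.003  0.009] roll units -0.03 q6 8.1 tool yaw -13.13 pos [0.5811 0.0668 0.0364]
```

```bash
python3 - <<'E'
from h import *
a=shot('wrist')[1]; b=shot('side')[1]; 
b=cv2.resize(b[130:260,200:400],(800,520)); cv2.imwrite('pics/c1.png',cv2.resize(np.hstack([cv2.resize(a[150:400,100:560],(460,250)),cv2.resize(b,(340,250))]),(800,250)))
s=env.observe(); print(s['grip_width'],s['gripper_force'],s['ft_force'],s['wrist_torque'])
E
```

```text
0.00035957148289066234 0.0 [-1.0498971  -0.07562967 -0.26521147] [-0.02422167  0.05880564  0.01766896]
```

View pics/c1.png

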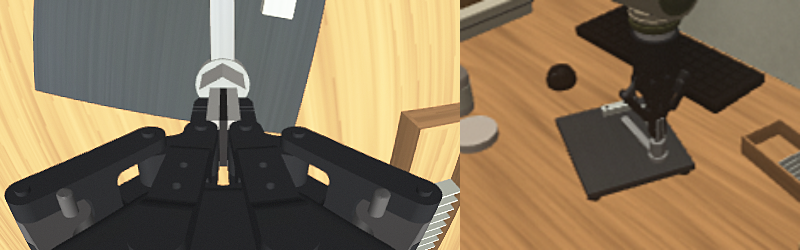

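The fingers shut beside the nut. It shows at full-picture pixel (320,232), on the tool's +x side of the pads.

```bash
python3 - <<'E'
from h import *
c,_=shot('wrist'); s,p,y=tool()
print(world(c,[(320,232)],.056), 'TCP pix',pix(c,[[*p]]),'hold',pix(c,[[p[0],p[1],p[2]+.0187]]), 'nut pred',pix(c,[[.581,.067,.056]]))
print((s['tool_rot'].T@(c['T'][:3,3]-p)).round(4))
t,im=shot('top'); ct=dict(optics.calibration('top'))
print(pix(ct,[[*p]]), pix(ct,[[.581,.067,.056]]))
cv2.imwrite('pics/t1.png',cv2.resize(im[140:260,210:370],(800,600),interpolation=cv2.INTER_CUBIC))
E
```

```text
[[0.58231572 0.07847844]] TCP pix [[322.87017718 238.35515945]] hold [[322.90280684 251.94586138]] nut pred [[322.64762445 252.60266628]]
[ 6.810e-02 -1.000e-04 -1.657e-01]
[[303.9945627  191.04140375]] [[303.73476399 189.43970066]]
```

View pics/t1.png

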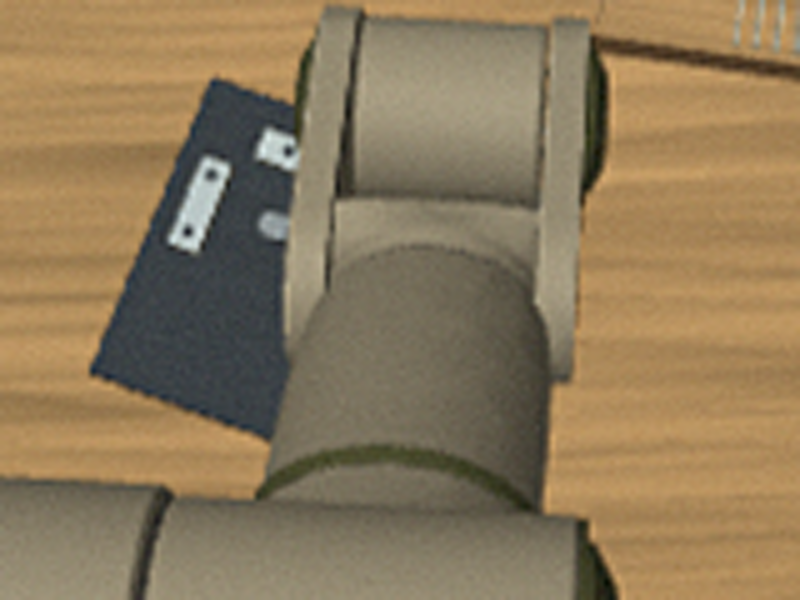

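```bash
python3 - <<'E'
from h import *
c,im=shot('wrist'); cv2.imwrite('pics/c2.png',cv2.resize(im[180:320,240:400],(685,600),interpolation=cv2.INTER_CUBIC))
E
```

```text
(no output)
```

View pics/c2.png

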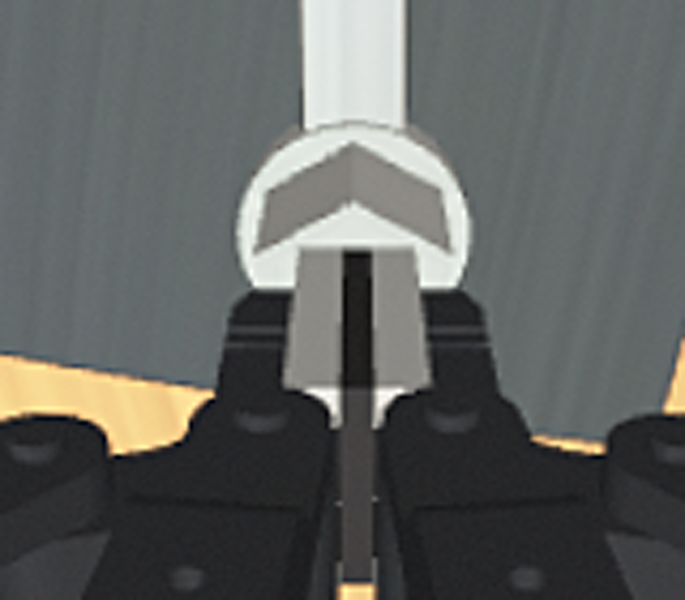

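The nut's hex is exactly where I predicted, at row 252, with the shut fingers showing in front of it. I'll check the fingertip depth against the camera model.

```bash
python3 - <<'E'
from h import *
c,im=shot('wrist'); s,p,y=tool(); R=s['tool_rot']
P=lambda v: pix(c,[p+R@np.array(v)])[0].round(1)
for z in (0,-.013,-.02,-.03,-.04):
    print(z,'open corner',P([.011,.0425,z]),P([-.011,.0425,z]),'shut',P([.011,.008,z]),P([-.011,.008,z]))
g=cv2.cvtColor(im,cv2.COLOR_BGR2GRAY); print(g[222:280:2,314].tolist(),g[240,300:350:2].tolist())
E
```

```text
0 open corner [396.6 219.9] [393.7 254.5] shut [337.  220.3] [336.4 255.5]
-0.013 open corner [402.  227.8] [398.5 264.3] shut [338.1 228.4] [337.4 265.6]
-0.02 open corner [405.2 232.4] [401.3 270.1] shut [338.7 233.2] [338.  271.6]
-0.03 open corner [410.2 239.8] [405.7 279.1] shut [339.8 240.9] [338.9 281. ]
-0.04 open corner [415.8 248.1] [410.5 289.1] shut [340.9 249.6] [339.9 291.4]
[129, 130, 130, 128, 119, 223, 224, 235, 151, 138, 138, 137, 138, 137, 138, 139, 138, 139, 137, 138, 136, 139, 137, 136, 184, 204, 30, 37, 37] [231, 225, 225, 227, 226, 133, 137, 138, 139, 142, 47, 32, 30, 54, 142, 137, 137, 137, 143, 230, 227, 226, 228, 231, 237]
```

The visible tips lie about 25 mm behind the reported TCP when shut and about 40 mm when open. They therefore closed above the nut. A TCP height of 0.018 is safe under either reading.

```bash
python3 -m jog '[{"linear":[0,0,0],"roll":0},{"linear":[0,0,0],"roll":0},{"linear":[0,0,0],"roll":0},{"linear":[0,0,0],"roll":0},{"linear":[0,0,0],"roll":0},{"linear":[0,0,0],"roll":0},{"linear":[0,0,0.15],"roll":0},{"linear":[0,0,0.15],"roll":0},{"linear":[0,0,0.15],"roll":0},{"linear":[0,0,0],"roll":0}]' 1 40;  python3 -m jog '[{"linear":[0,0,0],"roll":0},{"linear":[0,0,0],"roll":0},{"linear":[0,0,0],"roll":0},{"linear":[0,0,0],"roll":0},{"linear":[0,0,0],"roll":0},{"linear":[0,0,0],"roll":0},{"linear":[0,0,0],"roll":0}]' -1 40
```

```text
time_s: 5.6
position: [0.5802, 0.0669, 0.0165]
tool_rot: [[0.227, 0.974, -0.003], [0.974, -0.227, 0.0], [-0.0, -0.003, -1.0]]
ft_force: [-0.2, -0.9, -0.9]
grip_width: 0.0855
gripper_force: 0.0
time_s: 6.18
position: [0.5808, 0.0669, 0.0186]
tool_rot: [[0.227, 0.974, -0.0], [0.974, -0.227, 0.0], [-0.0, -0.0, -1.0]]
ft_force: [-3.1, 1.5, 4.5]
grip_width: 0.0228
gripper_force: 39.8
```

```bash
python3 -m jog '[{"linear":[0,0,0],"roll":-0.5},{"linear":[0,0,0],"roll":-0.7},{"linear":[0,0,0],"roll":-0.8},{"linear":[0,0,0],"roll":-0.8},{"linear":[0,0,0],"roll":-0.8},{"linear":[0,0,0],"roll":-0.8},{"linear":[0,0,0],"roll":-0.8},{"linear":[0,0,0],"roll":-0.8}]';  python3 -m jog '[{"linear":[0,0,0],"roll":-0.8},{"linear":[0,0,0],"roll":-0.8},{"linear":[0,0,0],"roll":-0.8},{"linear":[0,0,0],"roll":-0.8},{"linear":[0,0,0],"roll":-0.8},{"linear":[0,0,0],"roll":-0.8},{"linear":[0,0,0],"roll":-0.8},{"linear":[0,0,0],"roll":-0.8},{"linear":[0,0,0],"roll":-0.8},{"linear":[0,0,0],"roll":-0.8},{"linear":[0,0,0],"roll":-0.8},{"linear":[0,0,0],"roll":-0.4}]'; python3 -m jog '[{"linear":[0,0,0],"roll":0},{"linear":[0,0,0],"roll":0},{"linear":[0,0,0],"roll":0}]'
```

```text
time_s: 6.85
position: [0.5807, 0.0669, 0.0186]
tool_rot: [[-0.293, 0.956, -0.001], [0.956, 0.293, 0.0], [0.0, -0.001, -1.0]]
ft_force: [-5.3, 1.4, 5.5]
grip_width: 0.023
gripper_force: 39.9
time_s: 7.85
position: [0.5805, 0.0668, 0.0186]
tool_rot: [[-0.892, 0.453, -0.001], [0.453, 0.892, -0.0], [0.001, -0.001, -1.0]]
ft_force: [-5.4, -0.9, 6.6]
grip_width: 0.0229
gripper_force: 40.0
time_s: 8.1
position: [0.5805, 0.0668, 0.0186]
tool_rot: [[-0.89, 0.456, -0.001], [0.456, 0.89, -0.0], [0.001, -0.001, -1.0]]
ft_force: [-4.9, -0.4, 6.4]
grip_width: 0.0229
gripper_force: 40.0
```

The nut turned 76°, so the clip reads about 1.48 rad. Next I release it, rise, and check the clip and the block numerically.

```bash
python3 -m jog '[{"linear":[0,0,0],"roll":0},{"linear":[0,0,0],"roll":0},{"linear":[0,0,0],"roll":0},{"linear":[0,0,0],"roll":0},{"linear":[0,0,0],"roll":0},{"linear":[0,0,-0.4],"roll":0},{"linear":[0,0,-1],"roll":0},{"linear":[0,0,-1],"roll":0},{"linear":[0,0,-1],"roll":0},{"linear":[0,0,-1],"roll":0},{"linear":[0,0,-1],"roll":0},{"linear":[0,0,-1],"roll":0}]' 1 40; python3 - <<'E'
from st import *
plan((.36,-.22),.26,-30)
t,im=shot('top')
c=dict(t)
def bird(z,cx,cy,h,s=1e-3):
    g=np.arange(-h,h,s); X,Y=np.meshgrid(cx+g,cy+g,indexing='ij')
    p=pix(c,np.stack([X.ravel(),Y.ravel(),np.full(X.size,z)],1)).reshape(*X.shape,2).astype(np.float32)
    return cv2.remap(im,p[...,0],p[...,1],cv2.INTER_LINEAR)
E
```

```text
time_s: 9.1
position: [0.5806, 0.0669, 0.2764]
tool_rot: [[-0.89, 0.456, 0.0], [0.456, 0.89, 0.0], [-0.0, 0.0, -1.0]]
ft_force: [1.5, -0.3, 0.3]
grip_width: 0.0853
gripper_force: 0.0
shift mm [  65.5 -356.    16.4] units [ 1.638 -8.899  0.409] roll units -17.43 q6 -67.9 tool yaw 62.87 pos [0.5806 0.0669 0.2764]
```

```bash
python3 -m jog '[{"linear":[-0.3,-0.8,0],"roll":0},{"linear":[-0.35,-0.95,0],"roll":0},{"linear":[-0.35,-0.95,0],"roll":0},{"linear":[-0.35,-0.95,0],"roll":0},{"linear":[-0.35,-0.95,0],"roll":0},{"linear":[-0.35,-0.95,0],"roll":0},{"linear":[-0.35,-0.95,0],"roll":0},{"linear":[-0.35,-0.95,0],"roll":0},{"linear":[-0.35,-0.95,0],"roll":0},{"linear":[-0.35,-0.95,0],"roll":0},{"linear":[0,0,0],"roll":0},{"linear":[0,0,0],"roll":0}]'; python3 - <<'E'
from h import *
plan((.445,-.286),.26,-30)
c,im=shot('wrist'); cv2.imwrite('pics/w2.png',im); np.save('w2.npy',c,allow_pickle=True)
t,it=shot('top'); cv2.imwrite('pics/t2.png',it)
print(pix(c,[[.445,-.286,.04]]))
v=cv2.hconcat([im,cv2.resize(it[140:260,210:370],(533,400))]); cv2.imwrite('pics/v2.png',cv2.resize(v,(800,273),interpolation=cv2.INTER_AREA))
E
```

```text
time_s: 10.15
position: [0.5327, -0.3309, 0.273]
tool_rot: [[-0.888, 0.459, -0.001], [0.459, 0.888, 0.001], [0.001, 0.0, -1.0]]
ft_force: [-0.1, -0.3, 0.1]
grip_width: 0.0853
gripper_force: 0.0
shift mm [98.5 -0.3 13.1] units [ 2.464 -0.008  0.328] roll units -17.46 q6 -105.3 tool yaw 62.68 pos [ 0.5327 -0.3309  0.273 ]
[[322.21429656  93.81864431]]
```

View pics/v2.png

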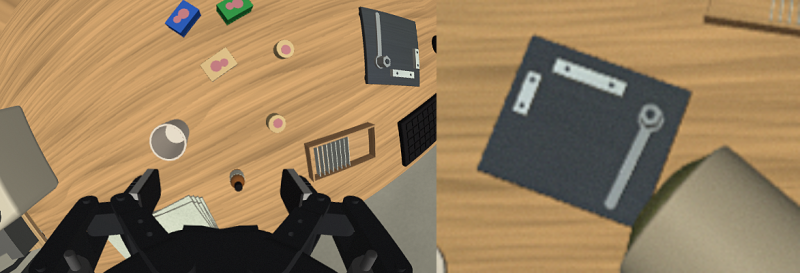

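The clip now lies well clear across the stage. The block's top shows at (321,94) in the wrist picture, with a mount about 95 px to the right and the beaker at (246,208).

```bash
python3 - <<'E'
from st import *
c=np.load('w2.npy',allow_pickle=True).item(); im=cv2.imread('pics/w2.png')
b,t=stage(c,im)(.04,.445,-.286,.055); 
lab=cv2.cvtColor(b,cv2.COLOR_BGR2LAB); h=cv2.cvtColor(b,cv2.COLOR_BGR2HSV)
print(h[110,40:180:8].tolist()); print(h[60:160:6,85].tolist())
for smax,vmin in ((110,170),(120,180),(100,200)):
    m=((h[...,1]<smax)&(h[...,2]>vmin))|(h[...,0]>160)|(h[...,0]<5)
    m=cv2.morphologyEx(m.astype(np.uint8),cv2.MORPH_OPEN,np.ones((7,7)));m=cv2.morphologyEx(m,cv2.MORPH_CLOSE,np.ones((15,15)))
    print(smax,vmin,rect(m,t)[:2])
cv2.imwrite('pics/blk.png',cv2.resize(b,(600,600),interpolation=cv2.INTER_CUBIC))
E
```

```text
[[16, 122, 200], [19, 104, 205], [19, 101, 218], [19, 100, 219], [12, 94, 208], [178, 92, 194], [178, 93, 195], [178, 91, 194], [178, 93, 195], [178, 91, 196], [178, 92, 195], [179, 90, 196], [178, 91, 196], [21, 98, 224], [20, 98, 221], [20, 98, 222], [16, 120, 163], [16, 123, 207]]
[[17, 121, 183], [16, 124, 206], [20, 99, 183], [19, 100, 220], [20, 100, 219], [11, 94, 208], [177, 93, 194], [178, 93, 195], [179, 92, 195], [179, 92, 195], [178, 93, 195], [0, 88, 197], [20, 100, 219], [20, 101, 219], [19, 101, 220], [19, 84, 157], [16, 125, 210]]
110 170 [(array([ 0.4438, -0.288 ]), array([39.4, 59.2]), np.float32(97.77))]
120 180 [(array([ 0.4434, -0.288 ]), array([40.1, 60.5]), np.float32(97.39))]
100 200 [(array([ 0.4425, -0.2816]), array([37.2, 44.6]), np.float32(96.34))]
```

The block fit gives 40 x 60 mm, as it should, with its centre at (0.4436, -0.288) and its long axis at 97.6°. I'll grip it across the 40 mm side, at yaw 7.6°.

```bash
python3 -m jog '[{"linear":[0.8,0,0],"roll":1},{"linear":[0,0,0],"roll":1},{"linear":[0,0,0],"roll":1},{"linear":[0,0,0],"roll":1},{"linear":[0,0,0],"roll":1},{"linear":[0,0,0],"roll":1},{"linear":[0,0,0],"roll":1},{"linear":[0,0,0],"roll":1},{"linear":[0,0,0],"roll":1},{"linear":[0,0,0],"roll":1},{"linear":[0,0,0],"roll":1},{"linear":[0,0,0],"roll":0}]'; python3 -c "
from h import *
plan((.4436,-.288),.02,7.6)"
```

```text
time_s: 11.25
position: [0.5054, -0.3128, 0.2746]
tool_rot: [[-0.136, 0.991, 0.0], [0.991, 0.136, -0.0], [-0.0, 0.0, -1.0]]
ft_force: [-0.1, 0.5, -0.5]
grip_width: 0.0855
gripper_force: 0.0
shift mm [ 33.1 -57.9 254.6] units [ 0.826 -1.448  6.364] roll units 0.04 q6 -51.0 tool yaw 7.82 pos [ 0.5054 -0.3128  0.2746]
```

```bash
python3 -m jog '[{"linear":[0.413,-0.724,0],"roll":0.04},{"linear":[0.413,-0.724,0],"roll":0},{"linear":[0,0,1],"roll":0},{"linear":[0,0,1],"roll":0},{"linear":[0,0,1],"roll":0},{"linear":[0,0,1],"roll":0},{"linear":[0,0,0.9],"roll":0},{"linear":[0,0,0.7],"roll":0},{"linear":[0,0,0.5],"roll":0},{"linear":[0,0,0.26],"roll":0},{"linear":[0,0,0.2],"roll":0},{"linear":[0,0,0],"roll":0}]'; python3 -m jog '[{"linear":[0,0,0.15],"roll":0},{"linear":[0,0,0.15],"roll":0},{"linear":[0,0,0.1],"roll":0},{"linear":[0,0,0.1],"roll":0},{"linear":[0,0,0],"roll":0},{"linear":[0,0,0],"roll":0}]'
```

```text
time_s: 12.25
position: [0.4429, -0.2884, 0.0109]
tool_rot: [[-0.136, 0.991, -0.001], [0.991, 0.136, 0.001], [0.002, -0.001, -1.0]]
ft_force: [-0.6, 0.5, 0.2]
grip_width: 0.0857
gripper_force: 0.0
time_s: 12.75
position: [0.443, -0.2895, -0.0082]
tool_rot: [[-0.134, 0.991, -0.0], [0.991, 0.134, 0.0], [0.0, -0.0, -1.0]]
ft_force: [0.3, 0.3, 0.2]
grip_width: 0.0852
gripper_force: 0.0
```

```bash
python3 -m jog '[{"linear":[0,0,0],"roll":0},{"linear":[0,0,0],"roll":0},{"linear":[0,0,0],"roll":0},{"linear":[0,0,0],"roll":0},{"linear":[0,0,0],"roll":0},{"linear":[0,0,0],"roll":0},{"linear":[0,0,0],"roll":0},{"linear":[0,0,0],"roll":0}]' -1 60; python3 -m jog '[{"linear":[0,0,-0.3],"roll":0},{"linear":[0,0,-0.6],"roll":0},{"linear":[0,0,-0.8],"roll":0},{"linear":[0,0,-0.8],"roll":0},{"linear":[0,0,-0.5],"roll":0},{"linear":[0,0,-0.2],"roll":0},{"linear":[0,0,0],"roll":0},{"linear":[0,0,0],"roll":0}]';python3 - <<'E'
from h import *
plan((.6,.14),.17,-22.4)
print(env.observe()['grip_width'])
c,im=shot('wrist');cv2.imwrite('pics/w3.png',im)
c,it=shot('side');cv2.imwrite('pics/s3.png',it)
v=np.hstack([cv2.resize(im[150:350,200:450],(400,320)),cv2.resize(it[200:360,290:490],(400,320))]);cv2.imwrite('pics/v3.png',v)
E
```

```text
time_s: 13.42
position: [0.4432, -0.2896, -0.0078]
tool_rot: [[-0.134, 0.991, 0.001], [0.991, 0.134, -0.001], [-0.001, 0.0, -1.0]]
ft_force: [-1.1, 0.3, 5.7]
grip_width: 0.0393
gripper_force: 61.3
time_s: 14.08
position: [0.4426, -0.289, 0.1187]
tool_rot: [[-0.133, 0.991, -0.001], [0.991, 0.133, 0.001], [0.001, -0.001, -1.0]]
ft_force: [-0.1, 0.6, -1.2]
grip_width: 0.0388
gripper_force: 60.6
shift mm [404.3 213.2 -51. ] units [10.107  5.329 -1.275] roll units 6.01 q6 -53.7 tool yaw 7.67 pos [ 0.4426 -0.289   0.1187]
0.038813905504966
```

```bash
python3 -m jog '[{"linear":[0.4,0.2,0],"roll":0},{"linear":[0.7,0.36,0],"roll":0},{"linear":[0.84,0.43,0],"roll":0},{"linear":[0.84,0.43,0],"roll":0},{"linear":[0.84,0.43,0],"roll":0},{"linear":[0.84,0.43,0],"roll":0},{"linear":[0.84,0.43,0],"roll":0},{"linear":[0.84,0.43,0],"roll":0},{"linear":[0.84,0.43,0],"roll":0},{"linear":[0.84,0.43,0],"roll":0},{"linear":[0.84,0.43,0],"roll":0},{"linear":[0.84,0.43,0],"roll":0}]'; python3 -m jog '[{"linear":[0.7,0.36,0],"roll":0},{"linear":[0.4,0.2,0],"roll":0},{"linear":[0,0,0],"roll":0.8},{"linear":[0,0,0],"roll":0.8},{"linear":[0,0,0],"roll":0.8},{"linear":[0,0,0],"roll":0.8},{"linear":[0,0,0],"roll":0.8},{"linear":[0,0,0],"roll":0.8},{"linear":[0,0,0],"roll":0.8},{"linear":[0,0,0],"roll":0.4},{"linear":[0,0,0],"roll":0},{"linear":[0,0,0],"roll":0}]'; python3 - <<'E'
from h import *
plan((.6055,.1716),.012,-22.4)
s=env.observe(); print(s['grip_width'],s['ft_force'])
E
```

```text
time_s: 15.18
position: [0.5847, 0.1151, 0.118]
tool_rot: [[-0.134, 0.991, -0.003], [0.991, 0.134, -0.0], [0.0, -0.003, -1.0]]
ft_force: [0.6, -1.3, -1.1]
grip_width: 0.0392
gripper_force: 60.6
time_s: 16.18
position: [0.6009, 0.1596, 0.1184]
tool_rot: [[0.379, 0.925, -0.002], [0.925, -0.379, -0.0], [-0.001, -0.002, -1.0]]
ft_force: [-0.5, 0.1, -0.9]
grip_width: 0.039
gripper_force: 60.7
shift mm [ 12.9  -0.  106.4] units [ 3.23e-01 -1.00e-03  2.66e+00] roll units 0.03 q6 26.2 tool yaw -22.26 pos [0.6009 0.1596 0.1184]
0.03895138171317315 [-0.50781067  0.0891019  -0.93597119]
```

```bash
python3 -m jog '[{"linear":[0.32,0,0],"roll":0},{"linear":[0,0,0.5],"roll":0},{"linear":[0,0,0.7],"roll":0},{"linear":[0,0,0.6],"roll":0},{"linear":[0,0,0.4],"roll":0},{"linear":[0,0,0.25],"roll":0},{"linear":[0,0,0],"roll":0},{"linear":[0,0,0],"roll":0}]'; python3 -m jog '[{"linear":[0,0,0.05],"roll":0},{"linear":[0,0,0.05],"roll":0},{"linear":[0,0,0],"roll":0},{"linear":[0,0,0],"roll":0},{"linear":[0,0,0],"roll":0}]'; python3 - <<'E'
from h import *
plan((.6055,.1716),.012,-22.4)
E
```

```text
time_s: 16.85
position: [0.6063, 0.1715, 0.0219]
tool_rot: [[0.38, 0.925, -0.0], [0.925, -0.38, -0.0], [-0.0, -0.0, -1.0]]
ft_force: [-0.5, 0.8, 0.1]
grip_width: 0.0392
gripper_force: 60.6
time_s: 17.27
position: [0.6063, 0.1716, 0.0182]
tool_rot: [[0.38, 0.925, 0.001], [0.925, -0.38, 0.0], [0.0, 0.001, -1.0]]
ft_force: [-0.4, 0.1, -0.8]
grip_width: 0.0391
gripper_force: 60.6
shift mm [-0.3 -0.8  6.2] units [-0.007 -0.02   0.156] roll units 0.01 q6 27.4 tool yaw -22.33 pos [0.6063 0.1716 0.0182]
```

```bash
python3 -m jog '[{"linear":[0,0,0.05],"roll":0},{"linear":[0,0,0.05],"roll":0},{"linear":[0,0,0],"roll":0},{"linear":[0,0,0],"roll":0}]'; python3 -m jog '[{"linear":[0,0,0.05],"roll":0},{"linear":[0,0,0],"roll":0},{"linear":[0,0,0],"roll":0}]';python3 -m jog '[{"linear":[0,0,0.03],"roll":0},{"linear":[0,0,0],"roll":0},{"linear":[0,0,0],"roll":0}]'
```

```text
time_s: 17.6
position: [0.6061, 0.1715, 0.0136]
tool_rot: [[0.38, 0.925, -0.0], [0.925, -0.38, -0.0], [-0.0, -0.0, -1.0]]
ft_force: [0.2, 0.5, -1.2]
grip_width: 0.039
gripper_force: 60.6
time_s: 17.85
position: [0.6064, 0.1716, 0.0123]
tool_rot: [[0.38, 0.925, 0.001], [0.925, -0.38, 0.0], [0.0, 0.001, -1.0]]
ft_force: [-0.5, -0.1, 4.1]
grip_width: 0.0389
gripper_force: 61.1
time_s: 18.1
position: [0.6065, 0.1716, 0.0123]
tool_rot: [[0.38, 0.925, 0.001], [0.925, -0.38, 0.0], [0.001, 0.001, -1.0]]
ft_force: [-3.2, -0.7, 12.9]
grip_width: 0.0392
gripper_force: 62.3
```

Contact came at the expected height. I'll ease the downforce, then slide toward the long stop (tool +y) and the side stop (tool +x).

```bash
python3 -m jog '[{"linear":[0,0,-0.015],"roll":0},{"linear":[0,0.06,0],"roll":0},{"linear":[0,0.08,0],"roll":0},{"linear":[0,0.06,0],"roll":0},{"linear":[0,0.03,0],"roll":0},{"linear":[0,0,0],"roll":0},{"linear":[0,0,0],"roll":0}]'; python3 -m jog '[{"linear":[0.06,0,0],"roll":0},{"linear":[0.08,0,0],"roll":0},{"linear":[0.06,0,0],"roll":0},{"linear":[0.03,0,0],"roll":0},{"linear":[0,0,0],"roll":0},{"linear":[0,0,0],"roll":0}]'
```

```text
time_s: 18.68
position: [0.6149, 0.1683, 0.0123]
tool_rot: [[0.38, 0.925, 0.001], [0.925, -0.38, 0.0], [0.001, 0.001, -1.0]]
ft_force: [-2.1, 1.4, 9.2]
grip_width: 0.0391
gripper_force: 61.8
time_s: 19.18
position: [0.6189, 0.1763, 0.0123]
tool_rot: [[0.38, 0.925, 0.002], [0.925, -0.38, -0.0], [0.0, 0.002, -1.0]]
ft_force: [-0.6, -2.1, 7.2]
grip_width: 0.0389
gripper_force: 61.7
```

Now small steps to contact, first on the long stop, then on the side stop.

```bash
python3 -m jog '[{"linear":[0,0.03,0],"roll":0},{"linear":[0,0.02,0],"roll":0},{"linear":[0,0,0],"roll":0},{"linear":[0,0,0],"roll":0}]'; python3 -m jog '[{"linear":[0,0.03,0],"roll":0},{"linear":[0,0,0],"roll":0},{"linear":[0,0,0],"roll":0}]';  python3 -m jog '[{"linear":[0.03,0,0],"roll":0},{"linear":[0.02,0,0],"roll":0},{"linear":[0,0,0],"roll":0},{"linear":[0,0,0],"roll":0}]'; python3 - <<'E'
from h import *
s=env.observe(); print('tool force',(s['tool_rot'].T@s['ft_force']).round(1), s['wrist_torque'].round(2))
plan((.6212,.1781),.0123,-22.4)
E
```

```text
time_s: 19.52
position: [0.62, 0.1761, 0.0123]
tool_rot: [[0.38, 0.925, 0.001], [0.925, -0.38, 0.0], [0.001, 0.0, -1.0]]
ft_force: [-3.9, 0.0, 9.0]
grip_width: 0.0387
gripper_force: 61.9
time_s: 19.77
position: [0.6202, 0.176, 0.0123]
tool_rot: [[0.38, 0.925, -0.001], [0.925, -0.38, 0.001], [0.0, -0.002, -1.0]]
ft_force: [-7.4, 2.0, 11.3]
grip_width: 0.0385
gripper_force: 62.2
time_s: 20.1
position: [0.6204, 0.1766, 0.0123]
tool_rot: [[0.38, 0.925, -0.003], [0.925, -0.38, -0.001], [-0.002, -0.002, -1.0]]
ft_force: [-10.8, -3.8, 13.3]
grip_width: 0.0386
gripper_force: 62.4
tool force [ -7.7  -8.6 -13.2] [-0.67  1.68 -0.23]
shift mm [ 1.7  0.2 -0. ] units [ 0.042  0.004 -0.   ] roll units 0.01 q6 27.8 tool yaw -22.35 pos [0.6204 0.1766 0.0123]
```

```bash
python3 -m jog '[{"linear":[0.02,0.02,-0.01],"roll":0},{"linear":[0.01,0.01,-0.01],"roll":0},{"linear":[0,0,0],"roll":0},{"linear":[0,0,0],"roll":0},{"linear":[0,0,0],"roll":0}]'; python3 - <<'E'
from h import *
s=env.observe(); print('tool force',(s['tool_rot'].T@s['ft_force']).round(1), s['wrist_torque'].round(2))
plan((.6212,.1781),.0123,-22.4)
c,im=shot('wrist');t,it=shot('top')
print(pix(c,[[.6218,.1796,.06]]),pix(t,[[.6218,.1796,.06]]))
a=cv2.resize(im[150:300,220:420],(533,400),interpolation=cv2.INTER_CUBIC); sd=shot('side')[1]; q=pix(dict(optics.calibration('side')),[[.62,.18,.04]])[0].astype(int)
b=cv2.resize(sd[q[1]-40:q[1]+40,q[0]-27:q[0]+27],(267,400),interpolation=cv2.INTER_CUBIC); cv2.imwrite('pics/fin.png',np.hstack([a,b]))
E
```

```text
time_s: 20.52
position: [0.6206, 0.1771, 0.0124]
tool_rot: [[0.38, 0.925, -0.007], [0.925, -0.38, -0.002], [-0.004, -0.006, -1.0]]
ft_force: [-15.0, -4.6, 11.5]
grip_width: 0.0391
gripper_force: 62.3
tool force [-10.  -12.2 -11.4] [-0.74  2.31 -0.24]
shift mm [1.1 0.2 0.1] units [0.028 0.004 0.002] roll units 0.01 q6 27.8 tool yaw -22.35 pos [0.6206 0.1771 0.0124]
[[322.95129681 274.62594031]] [[263.36349024 176.37576338]]
```

View pics/fin.png

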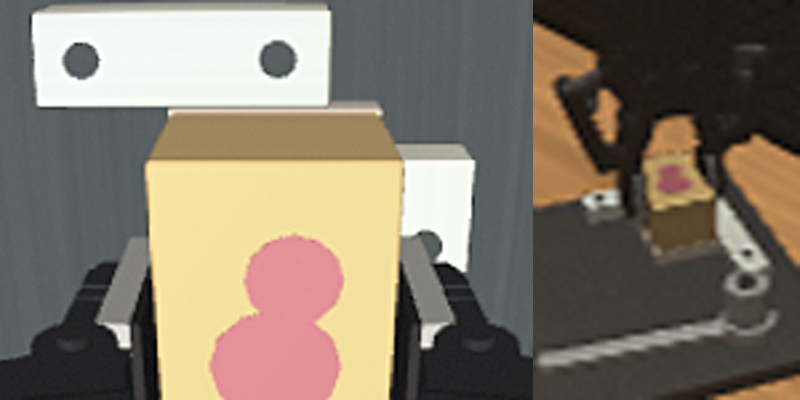

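```bash
python3 - <<'E'
from h import *
c,im=shot('wrist'); s,p,y=tool()
ex=np.array([.9245,-.381]); ey=np.array([.381,.9245]); C=.5265*ex+.4330*ey
z=lambda q: ((q-[220,150])*[533/200,400/150]).round(1)
for n,dx,dy,h in (('stop inner top',-12,0,.032),('stop inner bottom',-12,0,.020),('block base front',-20,0,.020),('block R top',0,-30,.06),('block front-R top',0,0,.06),('front-L top',-40,0,.06),('base R corner',0,0,.02),('base L',-40,0,.02),('long stop inner top end',0,-10,.032),('side stop outer R top',-10,18,.032)):
    P=C+ex*dx/1e3+ey*dy/1e3; print(n,z(pix(c,[[*P,h]])[0]))
E
```

```text
stop inner top [319.  110.6]
stop inner bottom [316.1  95.9]
block base front [275.3  95.8]
block R top [396.9 331.2]
block front-R top [407.4 155.6]
front-L top [141.7 155.2]
base R corner [376.8  96.2]
base L [173.8  95.9]
long stop inner top end [382.5 163. ]
side stop outer R top [331.4  12.3]
```

```bash
python3 - <<'E'
from h import *
c,im=shot('wrist')
print('col353 rows180-214',[tuple(int(v) for v in im[r,353]) for r in range(180,214)])
for r in (189,190,191,193,196,204,209,213): print(r,'L',im[r,272:296,2].tolist(),'R',im[r,350:378,2].tolist())
print('col 300 rows', [tuple(int(v) for v in im[r,300]) for r in range(184,200)])
E
```

```text
col353 rows180-214 [(99, 98, 92), (100, 99, 93), (99, 99, 92), (101, 101, 93), (100, 98, 92), (98, 98, 91), (100, 96, 90), (106, 107, 102), (131, 142, 150), (138, 150, 161), (156, 168, 178), (202, 217, 231), (134, 171, 192), (97, 138, 160), (90, 131, 154), (93, 135, 158), (93, 134, 156), (94, 135, 157), (95, 135, 158), (93, 134, 158), (93, 134, 157), (92, 133, 156), (93, 134, 157), (93, 134, 157), (92, 133, 156), (95, 136, 159), (92, 135, 157), (93, 135, 158), (92, 134, 156), (86, 123, 145), (128, 186, 222), (153, 221, 243), (157, 224, 244), (161, 227, 246)]
189 L [226, 225, 224, 225, 223, 224, 222, 222, 221, 220, 218, 216, 216, 216, 214, 214, 215, 214, 212, 215, 212, 215, 214, 213] R [161, 161, 160, 161, 159, 162, 161, 161, 161, 160, 164, 153, 118, 80, 87, 91, 89, 90, 88, 91, 94, 90, 90, 91, 90, 89, 87, 88]
190 L [90, 91, 90, 90, 89, 87, 90, 88, 86, 85, 79, 131, 148, 153, 153, 154, 155, 156, 154, 154, 155, 157, 156, 158] R [180, 177, 179, 178, 179, 178, 177, 178, 177, 178, 179, 183, 151, 94, 86, 90, 89, 88, 90, 92, 93, 90, 90, 91, 90, 90, 88, 86]
191 L [82, 83, 83, 83, 84, 85, 85, 8
[... 1077 characters left out ...]
 142, 142] R [146, 145, 143, 145, 146, 144, 146, 145, 145, 145, 144, 145, 144, 144, 145, 144, 144, 145, 147, 144, 132, 171, 169, 168, 168, 168, 169, 169]
213 L [87, 75, 171, 252, 251, 249, 248, 248, 248, 248, 248, 248, 248, 248, 248, 248, 248, 248, 248, 248, 248, 247, 248, 247] R [246, 246, 246, 246, 246, 246, 246, 245, 246, 246, 246, 246, 245, 245, 245, 246, 245, 246, 246, 245, 230, 180, 248, 249, 247, 247, 247, 247]
col 300 rows [(242, 247, 242), (242, 247, 243), (245, 250, 246), (249, 252, 249), (249, 253, 249), (207, 220, 213), (135, 148, 158), (199, 215, 231), (135, 169, 191), (98, 139, 161), (89, 130, 154), (89, 131, 155), (91, 134, 155), (93, 135, 158), (92, 133, 157), (93, 135, 157)]
```

The picture shows the block against the long stop, with its base edge at row 187.5 about 1–2 mm short of the side stop's face. I'll ease the sideways and down push and go on toward the side stop.

```bash
python3 -m jog '[{"linear":[0,-0.03,-0.015],"roll":0},{"linear":[0,0,0],"roll":0},{"linear":[0,0,0],"roll":0}]'; python3 -m jog '[{"linear":[0.02,0,0],"roll":0},{"linear":[0,0,0],"roll":0},{"linear":[0,0,0],"roll":0}]';python3 -m jog '[{"linear":[0.02,0,0],"roll":0},{"linear":[0,0,0],"roll":0},{"linear":[0,0,0],"roll":0}]'; python3 - <<'E'
from h import *
s=env.observe(); print('tool force',(s['tool_rot'].T@s['ft_force']).round(1), s['wrist_torque'].round(2)); p=s['position']
print('stage x,y',p[:2]@[.9245,-.381],p[:2]@[.381,.9245])
c,im=shot('wrist'); print(im[182:194,353,2].tolist(),im[182:194,300,2].tolist())
E
```

```text
time_s: 21.02
position: [0.6211, 0.1783, 0.0124]
tool_rot: [[0.38, 0.925, -0.003], [0.925, -0.38, -0.0], [-0.001, -0.003, -1.0]]
ft_force: [-6.7, -0.5, 3.7]
grip_width: 0.039
gripper_force: 61.3
time_s: 21.27
position: [0.6212, 0.1785, 0.0123]
tool_rot: [[0.38, 0.925, -0.004], [0.925, -0.38, -0.001], [-0.003, -0.003, -1.0]]
ft_force: [-8.6, -3.7, 5.1]
grip_width: 0.0391
gripper_force: 61.5
time_s: 21.52
position: [0.6212, 0.1785, 0.0124]
tool_rot: [[0.38, 0.925, -0.005], [0.925, -0.38, -0.002], [-0.004, -0.004, -1.0]]
ft_force: [-9.6, -7.4, 6.8]
grip_width: 0.0388
gripper_force: 61.7
tool force [-10.6  -6.1  -6.7] [-1.12  1.63 -0.12]
stage x,y 0.5063049922085414 0.4016647010050436
[94, 92, 94, 92, 88, 123, 153, 159, 178, 228, 190, 162] [247, 247, 245, 243, 242, 242, 243, 245, 249, 253, 200, 161]
```

That freed it: the block slid 1.5 mm further and now stops firmly, with both geometries matching. I'll add a touch of push on both stops and confirm it stays put.

```bash
python3 -m jog '[{"linear":[0.015,0.015,0],"roll":0},{"linear":[0,0,0],"roll":0},{"linear":[0,0,0],"roll":0},{"linear":[0,0,0],"roll":0},{"linear":[0,0,0],"roll":0},{"linear":[0,0,0],"roll":0}]'; python3 - <<'E'
from h import *
s=env.observe(); print('tool force',(s['tool_rot'].T@s['ft_force']).round(1), s['wrist_torque'].round(2)); p=s['position']
print('stage x,y',p[:2]@[.9245,-.381],p[:2]@[.381,.9245])
c,im=shot('wrist'); print(im[182:194,353,2].tolist(),im[182:194,300,2].tolist(),im[182:194,330,2].tolist())
E
```

```text
time_s: 22.07
position: [0.6212, 0.1785, 0.0124]
tool_rot: [[0.38, 0.925, -0.007], [0.925, -0.38, -0.003], [-0.005, -0.005, -1.0]]
ft_force: [-14.0, -8.6, 8.1]
grip_width: 0.0388
gripper_force: 62.0
tool force [-13.4  -9.8  -8. ] [-1.37  2.23 -0.17]
stage x,y 0.5062813800647101 0.4016480775491912
[94, 92, 93, 93, 90, 104, 148, 159, 178, 229, 191, 160] [247, 247, 245, 242, 242, 242, 243, 245, 249, 253, 203, 162] [248, 246, 245, 242, 242, 241, 242, 244, 248, 252, 206, 162]
```

The block doesn't move under 13 N on the side stop and 10 N on the long stop, so both contacts are firm.

```bash
python3 -c "
from rig import env
print(env.close_job())"
```

```text
the job is handed in; nothing more can be done
None
```

The job is handed in at about 22 s: the nut is turned 76° counter-clockwise (clip clear at about 1.48 rad), and the block is flat in the corner, held in the gripper and pressing about 10 N on the long stop and 13 N on the side stop.

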